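# Click the die wheel round to the pointer

### The arm

A 6-joint arm with a two-finger parallel gripper is mounted at the origin on the work surface. World frame = base frame: x ahead of the robot, y to its left, z up, the work surface at z = 0. Lengths are in m, angles in rad, forces in N, time in s.
With the tool pointing down it reaches from about 0.3 to 0.85 m from the base axis. Payload 4.2 kg.
Tool frame: the origin (TCP) lies on the centre line of the jaws, within the pads' length; the fingertips stand 22 mm ahead of it and the grasp point (between the pads) lies 3 mm ahead of it (robot.tip_extent is the distance from the TCP to the fingertips, in m); z points along the fingers, y is the line along which they close (so a half turn about z gives the same grasp; the last joint's range is limited). The gripper opens to 91 mm and grips with 3 to 60 N. Pads are 32 mm wide; open, the fingers measure 118 mm over their backs; the gripper's body (76 mm by 178 mm) begins 60 mm behind the grasp point.
Start: joints at [-0.02, 0.32, 1.565, -0, 1.257, -0.02], TCP at [0.575, 0, 0.236] pointing down, gripper open.
Joint ranges: [-3.11, 3.11], [-0.84, 2.01], [0.21, 2.61], [-1.34, 4.49], [0.05, 2.63], [-2.56, 2.56]. Speed limits (rad/s): [2.57, 2.57, 3.14, 3.14, 3.14, 3.14].

### API

Orientations are given as a unit quaternion [w, x, y, z].
In Python, from cell import robot gives the robot as it stands.
- The arm moves only by the shell command python3 jog.py 'ROWS'. ROWS is a JSON list of rows, 1 to 12 of them, each an object with the fields xyz (a list: dx, dy, dz in m), rotvec (a list: a rotation vector rx, ry, rz in rad), jaw (the opening from 0.0 (shut) to 1.0 (fully open)); a field left out counts as zero (the opening has to be given); each row is the pose to reach, as a shift and turn from the pose commanded when the command began, along the tool's axes at that moment; what a row does not reach only later rows make up. A row lasts 1/12 s, in which the tool goes at most 0.0417 m and 0.125 rad, less where a joint would pass 70% of its speed; a pose out of reach is approached as far as the arm can. The fingers move at their own pace and stop on an object; the grip force is fixed at half the most. Time passes only in rows, so rows that do not move let the fingers close. It prints the time, the measured TCP pose, the force, the opening and the grip force at its end. Input that does not fit is refused with a message, and nothing moves.
- robot.get_state(): the state, without advancing time (a new reading comes with each control period).
- robot.read_camera(name): name is "scene" or "side" or "wrist"; returns a dict with "frame" (420x560x3 uint8, red, green, blue), "intrinsics" (3x3 intrinsics, pixels), "distortion" ([k1, k2, p1, p2, k3] as OpenCV has them; the pictures are not rectified), "rvec" (rotation vector, rad) and "tvec" (3), from world to camera coordinates, as OpenCV has them; the wrist camera has in their place "tool_from_camera" (4x4, takes a point from camera to tool coordinates, whose origin is the TCP and whose axes are the flange's). Camera axes: x right, y down, z forward; pixel columns grow to the right and rows downward; lengths in m; the calibration is good to about 2 mm. A picture is of the moment at which its call begins: read the wrist's pose just before it. There is no depth.
- robot.job_done(): hands the job in; it is judged then, once.
The state is a dict: "time": time; "q": joint angles; "qd": joint speeds; "joint_torque": joint torques, N m; "position": TCP position; "orientation": TCP orientation; "contact_force": force on the tool from outside, world axes, zero at the start; "wrist_torque": the same for the moment, N m; "grip_width": opening from 0.0 (shut) to 1.0 (fully open); "gripper_force": force on a finger pad.
Only numpy, scipy, OpenCV 4.12 (cv2) and the standard library are available. Lean on these libraries where they do the work, as an engineer would, in place of code of your own. Each camera call takes 0.05 s, during which the arm holds its last target. There are 200 camera calls.

### The job

On the watchmaker's bench, bring the largest of the white press dies round to the stand's pointer by flicking the wheel's lugs with a fingertip, clockwise seen from above: let the wheel come to rest in the click just before the pointer, then give it one more click, and never let the largest die run past the pointer. Do not touch the dies, do not lift or shift the stand, and leave the other things on the bench where they are. Finish with the largest die resting in its click at the pointer and the hand clear.

Things in the scene. Friction and masses are not known exactly. Their poses are not given: they have to be found in the camera images.
- stand: Die stand of a watch-case press, loose, 2 to 3 kg, not to be shifted: grey base block 100 x 100 x 24 mm. Origin: centre of its underside on the bench, on the wheel's vertical axis. Its -x axis points to the pointer. The dark steel wheel on it is a level disc of radius 55 mm, 34 to 44 mm above the bench, with eight lugs on its rim, white dies on top and a hub (24 mm across, top at 64 mm).
- wheel (a joint): Wheel angle w, rad, 0 to 6.0 between end stops, growing clockwise seen from above. Spring click stop every 0.785. Pushed past half a pitch it snaps to the next stop, else springs back (1 to 3 N at a lug). It starts at 0, 0.785 or 1.571; at 3.142 the largest die is at the pointer. In the stand frame, anticlockwise from +x, dies lie at n*0.785 - w (largest: n = 0), lugs at (n+0.5)*0.785 - w.
- lug (a point): Outer end of the top of one of the eight lugs (that with n = 0), 84 mm from the axis, 54 mm above the bench; turns with the wheel. Lugs are aluminium bars, radial, 8 mm wide every 45 degrees, half way between the dies, 34 to 54 mm above the bench, from the disc's rim (55 mm from the axis) out to 84 mm. Between two lugs, outside the disc, a finger has 45 mm, the 24 mm high base or bench below.
- big_die (a point): Centre of the top of the largest die (28 mm across; the others are 10 to 20 mm across and as tall); 38 mm from the wheel axis, 60 mm above the bench; turns with the wheel.
- pointer_tip (a point): Tip of the pointer, 80 mm from the wheel axis, 67 mm above the bench, fixed to the stand: a steel cone 14 mm thick aiming at the axis, on a post (8 x 12 mm, top at 74 mm, 100 to 108 mm from the axis) at the end of a tongue 22 mm wide, 10 mm high, that runs out under the wheel to 109 mm. At rest a lug stands 22.5 degrees either side of it.
- dies: All eight white plastic dies, upright discs 16 mm tall, centres 38 mm from the axis, tops 60 mm above the bench, every 45 degrees, carried round by the wheel; not to be touched. Origin on the wheel axis at bench height; the largest lies along +x of this frame.
- watch: Bystander, loose: steel watch head without strap, 52 x 42 mm, 11 mm tall; origin under its centre.
- case_ring: Bystander, loose: brass ring 46 mm across, 10 mm tall; origin under its centre.
- loupe: Bystander, loose: black eyeglass, standing, 34 mm across, 30 mm tall; origin under its centre.
- dial: Bystander, loose: black watch dial disc 36 mm across, 7 mm tall; origin under its centre.
- dish: Bystander, loose: open steel dish 84 mm across, 26 mm tall; origin under its centre.
- screwdriver: Bystander, loose: small screwdriver lying flat along its own x axis, 120 mm long, brass handle; origin under its middle.
- tweezers: Bystander, loose: steel tweezers lying flat along their own x axis, 123 mm long, 5 mm high; origin under the middle.
- oil: Bystander, loose: amber oil bottle 32 mm across, 55 mm tall; origin under its centre.

How it is judged:
On the way, in this order (a step that is already met when the one before it is completed fails the run):
1. the wheel rests in the click just before the pointer (value of joint wheel between 2.20619 and 2.50619 rad and velocity of joint wheel between -0.3 and 0.3 rad/s), for 0.15 s.
2. the largest die rests in its click at the pointer (value of joint wheel between 3.02159 and 3.26159 rad and velocity of joint wheel between -0.3 and 0.3 rad/s), for 0.2 s.
At the end, for the whole second after the job is handed in: The wheel is at rest at 3.142 rad within 0.12 rad (about 7 degrees), so the largest die stands in line with the pointer; the stand is upright and within 12 mm of where it was (value of joint wheel between 3.02159 and 3.26159 rad and velocity of joint wheel between -0.1 and 0.1 rad/s and horizontal distance between big_die and pointer_tip below 0.048 m and distance of stand from where it was at the start of the episode below 0.012 m and angle between stand's own z axis and vertical below 0.05 rad); the robot touches nothing.
It fails at once if the largest die runs past the pointer (wheel beyond 3.142 + 0.4 rad) (value of joint wheel above 3.54159 rad).
It fails at once if a die is touched by the robot (over 0.5 N) (contact force between any of the arm, the fingers and dies above 0.5 N).
It fails at once if the stand is lifted or shifted by more than 12 mm, or tipped over 6 degrees (distance of stand from where it was at the start of the episode above 0.012 m or angle between stand's own z axis and vertical above 0.1 rad).
It fails at once if a bystander is lifted or shoved by more than 15 mm (distance of any of watch, case_ring, loupe, dial, dish, screwdriver, tweezers, oil from where it was at the start of the episode above 0.015 m).
It also fails if it takes over 58 s, if anything falls off the work surface, if the arm or the gripper's body presses on something with over 40 N, if the wrist force passes 120 N, or if a joint passes its speed limit or range.

## Working session

There is one attempt and no reset: what is moved stays moved. The work goes in short steps, Python scripts to look and compute and a shell command to move; the robot and the scene stay as the last step left them, time stands still between calls to the robot, and variables do not carry over. Pictures are saved under pics/ and viewed, at most 10 in all, crops included, and the job is handed in when it is done.

```bash
ls; mkdir -p pics
python3 - <<'E'
from cell import robot
import cv2
s=robot.get_state();print(s['time'],s['position'],s['orientation'],s['q'])
for n in ['scene','side','wrist']:
    c=robot.read_camera(n);cv2.imwrite(f'pics/{n}0.png',c['frame'][:,:,::-1])
    print(n,{k:v.tolist() if hasattr(v,'tolist') else v for k,v in c.items() if k!='frame'})
E
```

```text
cell.py
jog.py
pics
0.0 [5.74537876e-01 1.03062012e-05 2.35109485e-01] [-6.39871047e-04  7.07108777e-01  7.07104237e-01 -6.05745519e-04] [-2.00065928e-02  3.20303289e-01  1.56568987e+00  1.36827818e-05
  1.25736168e+00 -2.00044027e-02]
scene {'intrinsics': [[455.74038812751144, 0.0, 276.05753089707633], [0.0, 455.74038812751144, 210.72785950240558], [0.0, 0.0, 1.0]], 'distortion': [-0.012885967656039946, 0.0, 0.0, 0.0, 0.0], 'rvec': [1.9106861078774364, 1.5019670244452046, -0.6606750556805466], 'tvec': [-0.10160894036379808, -0.30769532574400027, 1.6772461985920517]}
side {'intrinsics': [[487.74128466303245, 0.0, 273.092381703826], [0.0, 487.74128466303245, 201.21231532060818], [0.0, 0.0, 1.0]], 'distortion': [-0.1219341249738299, 0.0, 0.0, 0.0, 0.0], 'rvec': [0.6659591577397068, -2.4929254854783736, 1.348952541338941], 'tvec': [0.46537201301128067, 0.19747490729263284, 1.382668700085221]}
wrist {'intrinsics': [[301.7901956760627, 0.0, 279.4813356071028], [0.0, 301.7901956760627, 209.01250279598858], [0.0, 0.0, 1.0]], 'distortion': [0.015821522384144707, 0.0, 0.0, 0.0, 0.0], 'tool_from_camera': [[0.0006930898869954608, -0.9625082792459428, -0.2712514184468379, 0.07746027657400847], [0.9999994465012444, 0.0008818262413876546, -0.0005739160949360359, 0.0008521875268742152], [0.000791595611768523, -0.271250870534074, 0.9625083576836584, -0.14863634552988364], [0.0, 0.0, 0.0, 1.0]]}
```

View pics/scene0.png

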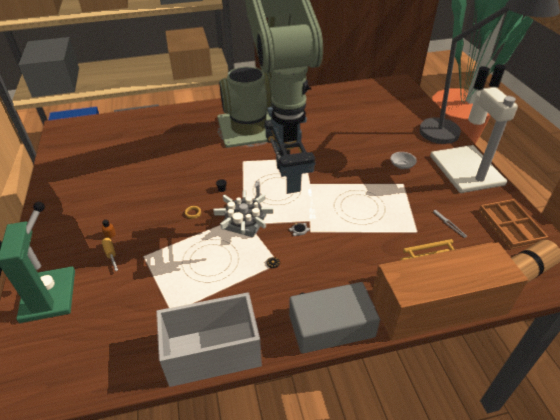

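View pics/wrist0.png

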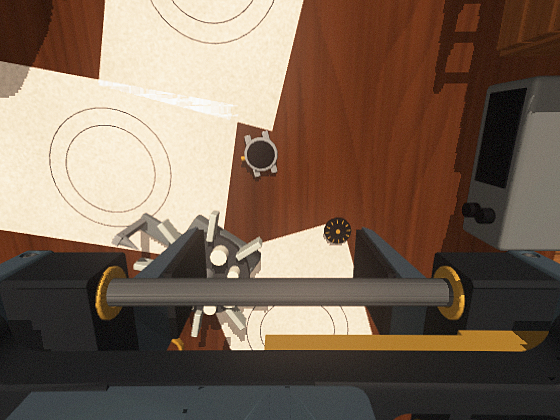

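The scene picture shows the stand with its wheel at about (243,213), the watch at (300,229), the ring at (193,212), the loupe at (221,186) and the dial at (272,263). In the wrist view the wheel is partly hidden behind the left finger, at about (215,265), with the pointer post near (135,232).

```bash
cat > h.py <<'E'
from cell import robot
import cv2, numpy as np
from scipy.spatial.transform import Rotation as R
def toolR(s):
    w,x,y,z=s['orientation'];return R.from_quat([x,y,z,w]).as_matrix()
def pose(n,c,s):
    if n=='wrist':
        T=np.array(c['tool_from_camera']);M=toolR(s)
        return M@T[:3,:3], M@T[:3,3]+s['position']   # cam->world
    Rm=cv2.Rodrigues(np.array(c['rvec'],float))[0];return Rm.T,-Rm.T@np.array(c['tvec'],float)
def cast(n,c,s,px,z):
    Rc,o=pose(n,c,s)
    u=cv2.undistortPoints(np.array(px,float).reshape(-1,1,2),np.array(c['intrinsics'],float),np.array(c['distortion'],float))[:,0]
    d=np.c_[u,np.ones(len(u))]@Rc.T
    return o+d*((z-o[2])/d[:,2])[:,None]
def proj(n,c,s,P):
    Rc,o=pose(n,c,s);r=cv2.Rodrigues(Rc.T)[0]
    return cv2.projectPoints(np.array(P,float).reshape(-1,1,3),r,-Rc.T@o,np.array(c['intrinsics'],float),np.array(c['distortion'],float))[0][:,0]
E
python3 - <<'E'
from h import *
s=robot.get_state()
c=robot.read_camera('scene')
print(cast('scene',c,s,[[243,205],[300,229],[193,212],[221,186],[272,263],[258,184]],0.06))
w=robot.read_camera('wrist');print(cast('wrist',w,s,[[215,265],[261,155],[337,231],[135,232]],.05))
a=c['frame'][160:270,170:330];cv2.imwrite('pics/sc_crop.png',cv2.resize(a,None,fx=5,fy=5,interpolation=cv2.INTER_CUBIC)[:,:,::-1])
E
```

```text
[[ 0.47664042 -0.1034404   0.06      ]
 [ 0.60632904  0.0267346   0.06      ]
 [ 0.47092916 -0.24330949  0.06      ]
 [ 0.37938099 -0.15160004  0.06      ]
 [ 0.70260442 -0.07179415  0.06      ]
 [ 0.39723837 -0.04391306  0.06      ]]
[[ 0.49695082 -0.08724336  0.05      ]
 [ 0.55480072  0.04473027  0.05      ]
 [ 0.64252247 -0.04333775  0.05      ]
 [ 0.40578125 -0.04483853  0.05      ]]
```

View pics/sc_crop.png

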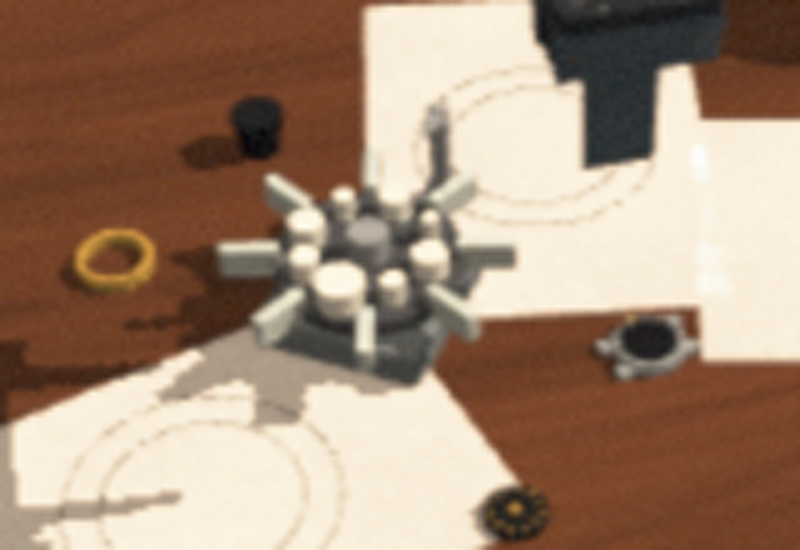

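The crop shows the hub at (368,235), the pointer post at top right (437,110), the largest die at lower left (338,280), and lug ends at (218,258), (268,180), (370,155), (470,185), (512,257), (475,330), (365,360) and (258,335). The largest die lies opposite the pointer, so w is probably about 0. I'll move the wrist camera over the wheel to measure more precisely.

```bash
python3 - <<'E'
from h import *
s=robot.get_state();c=robot.read_camera('scene')
f=lambda p:(np.array(p)+.5)/5-.5+[170,160]
hub=cast('scene',c,s,[f([368,230])],.064)[0];post=cast('scene',c,s,[f([437,108])],.074)[0];big=cast('scene',c,s,[f([338,276])],.06)[0]
print(hub,post,big,np.linalg.norm(post-hub),np.linalg.norm(big-hub))
a=lambda v:np.degrees(np.arctan2(v[1],v[0]))
print(a(post-hub),a(big-hub))
E
python3 jog.py '[{"xyz": [0, -0.03, -0.02], "jaw": 1}, {"xyz": [0, -0.06, -0.04], "jaw": 1}, {"xyz": [0, -0.09, -0.06], "jaw": 0.5}, {"xyz": [-0.04, -0.1, -0.06], "jaw": 0}, {"xyz": [-0.08, -0.1, -0.06], "jaw": 0}, {"xyz": [-0.12, -0.1, -0.06], "jaw": 0}, {"xyz": [-0.16, -0.1, -0.06], "jaw": 0}, {"xyz": [-0.16, -0.1, -0.06], "jaw": 0}]'
python3 - <<'E'
from h import *
s=robot.get_state();c=robot.read_camera('wrist');cv2.imwrite('pics/w1.png',c['frame'][:,:,::-1])
ax=np.array([.4835,-.104]);
p=proj('wrist',c,s,[[*ax,.064]])[0];print(p)
x,y=int(p[0]),int(p[1]);a=c['frame'][max(0,y-110):y+110,max(0,x-150):x+150];print(max(0,x-150),max(0,y-110))
cv2.imwrite('pics/w1c.png',cv2.resize(a,None,fx=2.5,fy=2.5,interpolation=cv2.INTER_CUBIC)[:,:,::-1])
E
```

```text
[285.81868913 136.21456479]
135 26
```

View pics/w1c.png

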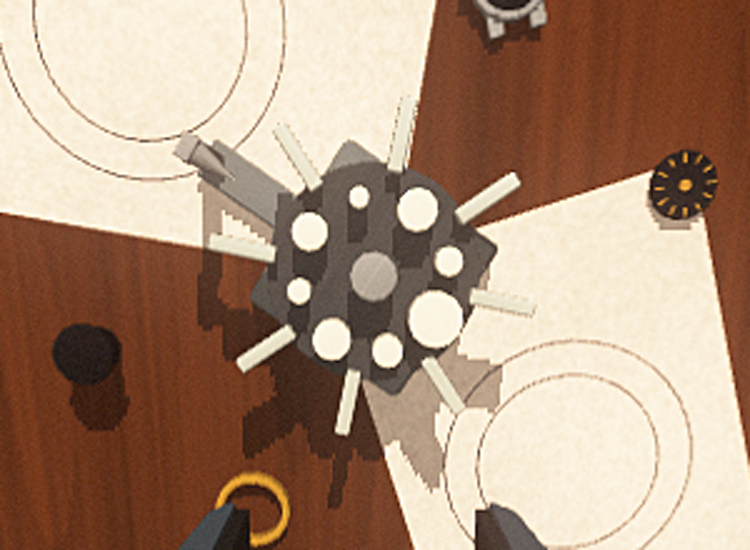

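The wrist crop (2.5x, offset (135,26)) shows the hub at (374,276), the largest die at (435,320), the post top at (187,150) and the pointer tip at (232,178). Lug ends are at (516,178), (533,309), (459,410), (343,433), (240,367), (212,242), (279,128) and (405,97).

Run:
```python
from h import *
s=robot.get_state();c=robot.read_camera('wrist')
f=lambda p:(np.array(p,float)+.5)/2.5-.5+[135,26]
C=lambda p,z:cast('wrist',c,s,f(p),z)
h=C([[374,276]],.064)[0];b=C([[435,320]],.06)[0];po=C([[187,150],],.074)[0];t=C([[232,178]],.067)[0]
l=C([[516,178],[533,309],[459,410],[343,433],[240,367],[212,242],[279,128],[405,97]],.054)
m=l.mean(0);print('hub',h,'lugmean',m)
pol=lambda p:(np.hypot(*(p-m)[:2]).round(4),np.degrees(np.arctan2(*(p-m)[1::-1])).round(1))
print('big',pol(b),'post',pol(po),'tip',pol(t));print([pol(p) for p in l])
s=robot.get_state();print(s['position'],s['orientation'],s['grip_width'],robot.tip_extent)
print(C([[505,5],[685,185],[86,353],[253,508]],.01)[:,:2])
```

```text
hub [ 0.48146003 -0.09998901  0.064     ] lugmean [ 0.48126536 -0.10030081  0.054     ]
big (np.float64(0.0377), np.float64(-34.8)) post (np.float64(0.1024), np.float64(146.3)) tip (np.float64(0.0805), np.float64(145.7))
[(np.float64(0.083), np.float64(33.4)), (np.float64(0.0829), np.float64(-11.7)), (np.float64(0.0825), np.float64(-56.8)), (np.float64(0.0828), np.float64(-101.3)), (np.float64(0.083), np.float64(-146.6)), (np.float64(0.0818), np.float64(168.3)), (np.float64(0.0821), np.float64(123.2)), (np.float64(0.0832), np.float64(79.6))]
[ 0.47471327 -0.16110985  0.2957124 ] [-3.78566107e-04  7.08283446e-01  7.05928045e-01  1.14023532e-04] 0.5062631920601233 0.022
[[ 0.54847025  0.03358519]
 [ 0.64994182 -0.05291906]
 [ 0.31669974 -0.14266241]
 [ 0.40858595 -0.23715707]]
```

```bash
python3 jog.py '[{"xyz": [0.04, -0.005, 0.04], "jaw": 0}, {"xyz": [0.08, -0.005, 0.08], "jaw": 0}, {"xyz": [0.12, -0.005, 0.12], "jaw": 0}, {"xyz": [0.14, -0.005, 0.15], "jaw": 0}, {"xyz": [0.14, -0.005, 0.15], "jaw": 0}, {"xyz": [0.14, -0.005, 0.15], "jaw": 0}, {"xyz": [0.14, -0.005, 0.15], "jaw": 0}, {"xyz": [0.14, -0.005, 0.15], "jaw": 0}]'
python3 - <<'E'
from h import *
c=robot.read_camera('wrist');cv2.imwrite('pics/w2.png',c['frame'][:,:,::-1])
E
```

```text
time: 1.73
position: [0.4707, -0.0192, 0.1467]
orientation: [0.001, 0.706, 0.708, 0.0]
contact_force: [-0.2, -0.6, 0.1]
grip_width: 0.003
gripper_force: 0.0
```

View pics/w2.png

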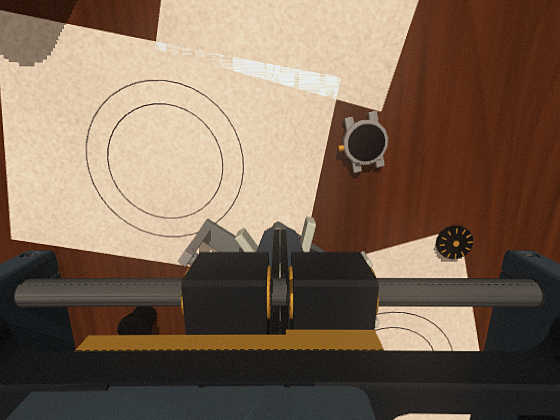

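The fingers are shut, their tips at (280,232), between the lugs at (245,240) and (308,235). Descend.

```bash
python3 jog.py '[{"xyz": [0, 0, 0.03], "jaw": 0}, {"xyz": [0, 0, 0.06], "jaw": 0}, {"xyz": [0, 0, 0.086], "jaw": 0}, {"xyz": [0, 0, 0.086], "jaw": 0}, {"xyz": [0, 0, 0.086], "jaw": 0}]'
```

```text
time: 2.2
position: [0.4704, -0.0206, 0.0605]
orientation: [-0.0, 0.708, 0.707, -0.0]
contact_force: [-0.1, 0.1, -0.6]
grip_width: 0.001
gripper_force: 0.0
```

```bash
python3 jog.py '[{"xyz": [0, 0.01, 0], "jaw": 0}, {"xyz": [0, 0.019, 0], "jaw": 0}, {"xyz": [-0.001, 0.026, 0], "jaw": 0}, {"xyz": [-0.003, 0.033, 0], "jaw": 0}, {"xyz": [-0.005, 0.04, 0], "jaw": 0}, {"xyz": [-0.008, 0.046, 0], "jaw": 0}, {"xyz": [-0.011, 0.052, 0], "jaw": 0}, {"xyz": [-0.014, 0.057, 0], "jaw": 0}, {"xyz": [-0.014, 0.057, 0], "jaw": 0}, {"xyz": [-0.014, 0.057, 0], "jaw": 0}]'
python3 - <<'E'
from h import *
s=robot.get_state();c=robot.read_camera('scene');cv2.imwrite('pics/s3.png',cv2.resize(c['frame'][150:260,170:330],None,fx=5,fy=5,interpolation=cv2.INTER_CUBIC)[:,:,::-1])
for w in range(0,5):
    a=np.radians(-34.5-45*w);print(w,(proj('scene',c,s,[[.481+.038*np.cos(a),-.1+.038*np.sin(a),.06]])[0]-[170,150])*5)
E
```

```text
time: 3.03
position: [0.5272, -0.0342, 0.0598]
orientation: [-0.0, 0.707, 0.707, -0.0]
contact_force: [0.1, -0.0, 0.4]
grip_width: 0.008
gripper_force: 0.0
0 [344.28186151 323.10276727]
1 [308.65590231 298.43044862]
2 [311.07829051 263.20898912]
3 [348.67008718 238.08826522]
4 [399.4659457  236.81071926]
```

View pics/s3.png

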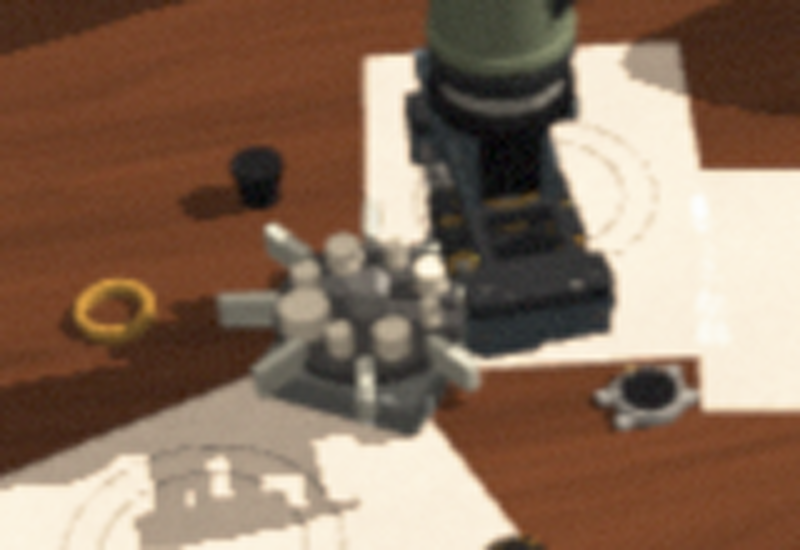

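The largest die is now at (305,303), which is the prediction for one click. The wheel is at rest, with no contact force. Lift, go back and repeat.

```bash
python3 jog.py '[{"xyz": [0, 0, -0.035], "jaw": 0}, {"xyz": [0, 0, -0.035], "jaw": 0}, {"xyz": [0.007, -0.028, -0.035], "jaw": 0}, {"xyz": [0.014, -0.057, -0.035], "jaw": 0}, {"xyz": [0.014, -0.057, -0.035], "jaw": 0}, {"xyz": [0.014, -0.057, -0.02], "jaw": 0}, {"xyz": [0.014, -0.057, 0], "jaw": 0}, {"xyz": [0.014, -0.057, 0], "jaw": 0}, {"xyz": [0.014, -0.057, 0], "jaw": 0}]' && python3 jog.py '[{"xyz": [0, 0.01, 0], "jaw": 0}, {"xyz": [0, 0.019, 0], "jaw": 0}, {"xyz": [-0.001, 0.026, 0], "jaw": 0}, {"xyz": [-0.003, 0.033, 0], "jaw": 0}, {"xyz": [-0.005, 0.04, 0], "jaw": 0}, {"xyz": [-0.008, 0.046, 0], "jaw": 0}, {"xyz": [-0.011, 0.052, 0], "jaw": 0}, {"xyz": [-0.014, 0.057, 0], "jaw": 0}, {"xyz": [-0.014, 0.057, 0], "jaw": 0}, {"xyz": [-0.014, 0.057, 0], "jaw": 0}]'
python3 - <<'E'
from h import *
c=robot.read_camera('scene');cv2.imwrite('pics/s4.png',cv2.resize(c['frame'][150:260,170:330],None,fx=5,fy=5,interpolation=cv2.INTER_CUBIC)[:,:,::-1])
E
```

```text
time: 3.83
position: [0.4694, -0.0199, 0.0596]
orientation: [-0.001, 0.707, 0.707, -0.001]
contact_force: [0.5, 0.8, 0.3]
grip_width: 0.007
gripper_force: 0.0
time: 4.67
position: [0.5272, -0.0342, 0.0599]
orientation: [-0.0, 0.707, 0.707, 0.0]
contact_force: [-0.4, 0.0, 0.4]
grip_width: 0.005
gripper_force: 0.0
```

View pics/s4.png

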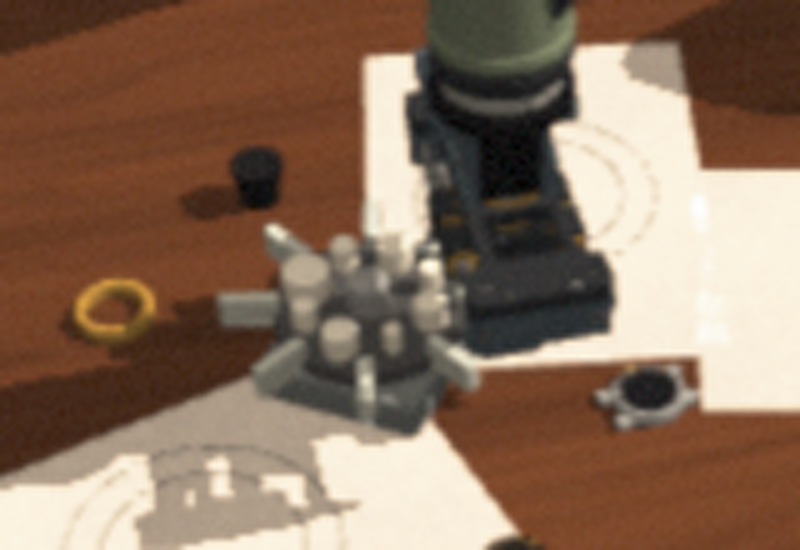

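The largest die is at (305,268), so two clicks, and the stand has not moved. Third click next.

```bash
python3 jog.py '[{"xyz": [0, 0, -0.035], "jaw": 0}, {"xyz": [0, 0, -0.035], "jaw": 0}, {"xyz": [0.007, -0.028, -0.035], "jaw": 0}, {"xyz": [0.014, -0.057, -0.035], "jaw": 0}, {"xyz": [0.014, -0.057, -0.035], "jaw": 0}, {"xyz": [0.014, -0.057, -0.02], "jaw": 0}, {"xyz": [0.014, -0.057, 0], "jaw": 0}, {"xyz": [0.014, -0.057, 0], "jaw": 0}, {"xyz": [0.014, -0.057, 0], "jaw": 0}]' && python3 jog.py '[{"xyz": [0, 0.01, 0], "jaw": 0}, {"xyz": [0, 0.019, 0], "jaw": 0}, {"xyz": [-0.001, 0.026, 0], "jaw": 0}, {"xyz": [-0.003, 0.033, 0], "jaw": 0}, {"xyz": [-0.005, 0.04, 0], "jaw": 0}, {"xyz": [-0.008, 0.046, 0], "jaw": 0}, {"xyz": [-0.011, 0.052, 0], "jaw": 0}, {"xyz": [-0.014, 0.057, 0], "jaw": 0}, {"xyz": [-0.014, 0.057, 0], "jaw": 0}, {"xyz": [-0.014, 0.057, 0], "jaw": 0}, {"xyz": [-0.014, 0.057, 0], "jaw": 0}, {"xyz": [-0.014, 0.057, 0], "jaw": 0}]'
python3 - <<'E'
from h import *
c=robot.read_camera('scene');cv2.imwrite('pics/s5.png',cv2.resize(c['frame'][150:260,170:330],None,fx=5,fy=5,interpolation=cv2.INTER_CUBIC)[:,:,::-1])
E
```

```text
time: 5.47
position: [0.4694, -0.0199, 0.0596]
orientation: [-0.001, 0.707, 0.707, -0.001]
contact_force: [0.3, -0.9, 0.1]
grip_width: 0.003
gripper_force: 0.0
time: 6.47
position: [0.5266, -0.0339, 0.0599]
orientation: [-0.0, 0.707, 0.707, -0.0]
contact_force: [0.7, 0.2, -0.1]
grip_width: 0.001
gripper_force: 0.0
```

View pics/s5.png

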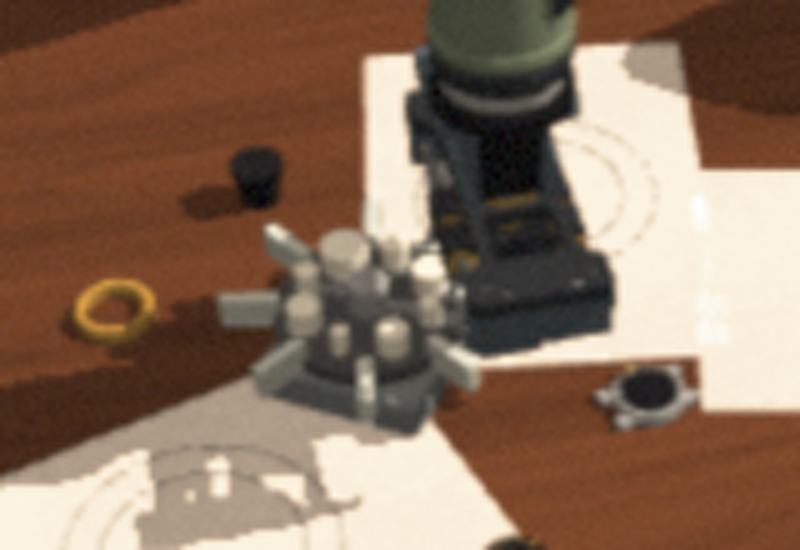

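The largest die is at (344,243), which is three clicks and at rest just before the pointer. Now the last click, then lift clear and look with the wrist camera.

```bash
python3 jog.py '[{"xyz": [0, 0, -0.035], "jaw": 0}, {"xyz": [0, 0, -0.035], "jaw": 0}, {"xyz": [0.007, -0.028, -0.035], "jaw": 0}, {"xyz": [0.014, -0.057, -0.035], "jaw": 0}, {"xyz": [0.014, -0.057, -0.035], "jaw": 0}, {"xyz": [0.014, -0.057, -0.02], "jaw": 0}, {"xyz": [0.014, -0.057, 0], "jaw": 0}, {"xyz": [0.014, -0.057, 0], "jaw": 0}, {"xyz": [0.014, -0.057, 0], "jaw": 0}]' && python3 jog.py '[{"xyz": [0, 0.01, 0], "jaw": 0}, {"xyz": [0, 0.019, 0], "jaw": 0}, {"xyz": [-0.001, 0.026, 0], "jaw": 0}, {"xyz": [-0.003, 0.033, 0], "jaw": 0}, {"xyz": [-0.005, 0.04, 0], "jaw": 0}, {"xyz": [-0.008, 0.046, 0], "jaw": 0}, {"xyz": [-0.011, 0.052, 0], "jaw": 0}, {"xyz": [-0.014, 0.057, 0], "jaw": 0}, {"xyz": [-0.014, 0.057, 0], "jaw": 0}, {"xyz": [-0.014, 0.057, 0], "jaw": 0}, {"xyz": [-0.014, 0.057, 0], "jaw": 0}, {"xyz": [-0.014, 0.057, 0], "jaw": 0}]' && python3 jog.py '[{"xyz": [0, 0, -0.04], "jaw": 0}, {"xyz": [0, 0, -0.08], "jaw": 0}, {"xyz": [0, 0, -0.12], "jaw": 0}, {"xyz": [0, 0, -0.16], "jaw": 0}, {"xyz": [0, 0, -0.2], "jaw": 0}, {"xyz": [-0.03, -0.02, -0.235], "jaw": 0}, {"xyz": [-0.07, -0.04, -0.235], "jaw": 0}, {"xyz": [-0.11, -0.05, -0.235], "jaw": 0}, {"xyz": [-0.13, -0.05, -0.235], "jaw": 0}, {"xyz": [-0.13, -0.05, -0.235], "jaw": 0}, {"xyz": [-0.13, -0.05, -0.235], "jaw": 0}]'
python3 - <<'E'
from h import *
s=robot.get_state();c=robot.read_camera('wrist')
x,y=proj('wrist',c,s,[[.481,-.1,.06]])[0].astype(int);x0=max(0,x-140);y0=max(0,y-110);print(x0,y0,s['contact_force'])
cv2.imwrite('pics/w6.png',cv2.resize(c['frame'][y0:y+110,x0:x+140],None,fx=2.5,fy=2.5,interpolation=cv2.INTER_CUBIC)[:,:,::-1])
for P in ([.481,-.1,.064],[.481+.038*np.cos(np.radians(145.5)),-.1+.038*np.sin(np.radians(145.5)),.06],[.481+.08*np.cos(np.radians(145.5)),-.1+.08*np.sin(np.radians(145.5)),.067]):print((proj('wrist',c,s,[P])[0]-[x0,y0])*2.5)
E
```

```text
time: 7.27
position: [0.4695, -0.0199, 0.0596]
orientation: [-0.001, 0.707, 0.707, -0.001]
contact_force: [-0.5, 0.6, 0.3]
grip_width: 0.003
gripper_force: 0.0
time: 8.27
position: [0.5266, -0.0339, 0.0599]
orientation: [-0.0, 0.707, 0.707, -0.0]
contact_force: [0.7, -0.4, 0.3]
grip_width: 0.005
gripper_force: 0.0
time: 9.18
position: [0.4764, -0.1648, 0.2949]
orientation: [-0.0, 0.708, 0.706, 0.0]
contact_force: [0.4, 0.8, -0.5]
grip_width: 0.004
gripper_force: 0.0
142 24 [ 0.42340523  0.7972695  -0.52078642]
[351.72892048 276.82714988]
[287.18164926 230.94598308]
[210.86484637 177.28448157]
```

View pics/w6.png

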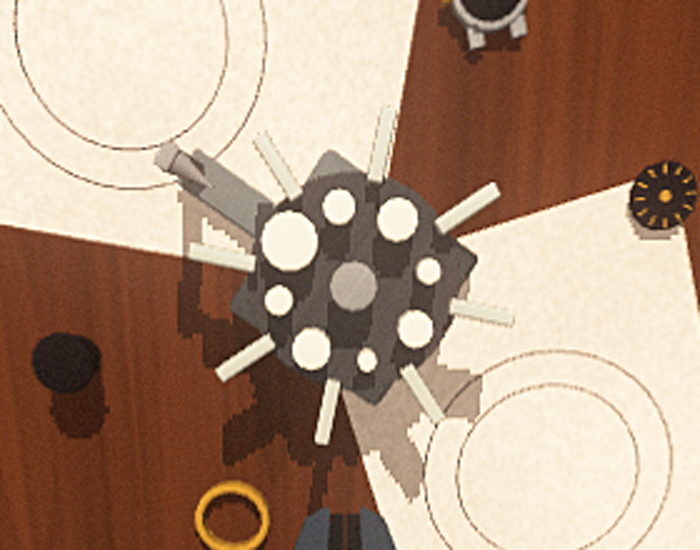

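The largest die at (290,241) lies on the line from the hub (353,286) to the pointer tip (210,187). The stand and bystanders haven't moved, and the hand is clear.

```bash
python3 -c "
from cell import robot
print(robot.job_done())"
```

```text
the job is handed in; nothing more can be done
None
```

The largest die rests in its click at the pointer after four single clicks, including a stop in the click just before it; in the last wrist view the stand and nearby bystanders looked unmoved, the hand was clear, and the job is handed in with no verdict returned.

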